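# Swap the clicked-in battery of a jar opener

### The arm

A 6-joint arm with a two-finger parallel gripper is mounted at the origin on the work surface. World frame = base frame: x ahead of the robot, y to its left, z up, the work surface at z = 0. Lengths are in m, angles in degrees, forces in N, time in s.
With the tool pointing down it reaches from about 0.25 to 0.775 m from the base axis. Payload 4 kg.
Tool frame: the origin (TCP) lies at the very end of the fingers, on their centre line; the grasp point (between the pads) lies robot.hold_point_z behind it (robot.hold_point_z is the distance from the TCP to the grasp point, in m); z points along the fingers, y is the line along which they close (so a half turn about z gives the same grasp; the last joint's range is limited). The gripper opens to 94 mm and grips with 3 to 60 N. Pads are 16 mm wide; open, the fingers measure 119 mm over their backs; the gripper's body (75 mm by 177 mm) begins 78 mm behind the grasp point.
Start: joints at [-78.959, 4.996, 78.535, -0, 96.463, -5.907], TCP at [0.16, -0.526, 0.206] pointing down, gripper open.
Joint ranges: [-177.83, 177.83], [-43.37, 116.18], [15.69, 146.23], [-61.86, 241.86], [9.47, 152.12], [-147.06, 147.06]. Speed limits (degrees/s): [159.86, 159.86, 180, 180, 180, 180].

### API

Orientations are given as [roll, pitch, yaw] about the fixed x, y, z axes, in that order (R = Rz(yaw) Ry(pitch) Rx(roll)).
In Python, from rig import readout, vision, robot gives the robot as it stands.
- The arm moves only by the tool drive_tool, never from a script. Its argument "moves" is a list of rows, each a list of 5 numbers: the shift along the tool's x, y, z in units of 25 mm (1.0 is 25 mm), then the turn about the tool's z in units of 5 degrees (1.0 is 5 degrees), then the opening, from -1 (shut) to 1 (fully open). In form: [[dx, dy, dz, yaw, grip], ...]. A call has 1 to 12 rows; each row shifts and turns the commanded pose from where the row before left it, along the tool's axes as they then stand; what a row does not reach is not made up. A row lasts 1/10 s, in which the tool goes at most 50 mm and 8.59 degrees, less where a joint would pass 70% of its speed; a pose out of reach is approached as far as the arm can. A call with a number of a shift or a turn outside -1 to 1 is refused whole. A call with a gripper value outside its range is refused whole. The fingers move at their own pace and stop on an object; "grip_force" is the grip in N (left out, the last holds). Time passes only in rows, so rows that do not move let the fingers close. It gives the time, the measured TCP pose, the force, the opening and the grip force at its end, in the units of the state.
- readout.observe(): the state, without advancing time (a new reading comes with each control period).
- vision.read_camera(name): name is "side" or "top" or "wrist"; returns a dict with "frame" (384x512x3 uint8, red, green, blue), "range_z" (384x512 float32, m along the optical axis (not along the pixel's ray), 0 where there is no reading), "fov_y" (degrees; the focal length in pixels is half the picture's height over the tangent of half this angle, whatever the lens; pixels are square), "cx", "cy" (the principal point, pixels), "k1" (the pictures are not rectified: a ray, as slopes to the right and down, at radius r is drawn at 1 + k1 r^2 times it, then the intrinsics apply), "extrinsics" (4x4, takes a point from camera to world coordinates); the wrist camera has in their place "mount" (4x4, takes a point from camera to tool coordinates, whose origin is the TCP and whose axes are the flange's). Camera axes: x right, y up, looking along -z (the intrinsics and any distortion apply to the point x, -y, -z); pixel columns grow to the right and rows downward; lengths in m; the calibration is good to about 2 mm. A picture is of the moment at which its call begins: read the wrist's pose just before it.
- robot.sign_off(): hands the job in; it is judged then, once.
The state is a dict: "t": time; "joint_pos": joint angles; "dq": joint speeds; "tau": joint torques, N m; "position": TCP position; "tool_rot": TCP orientation; "contact_force": force on the tool from outside, world axes, zero at the start; "wrist_torque": the same for the moment, N m; "opening": finger opening in m; "grip_force": force on a finger pad.
Only numpy, scipy, OpenCV 4.12 (cv2) and the standard library are available. Lean on these libraries where they do the work, as an engineer would, in place of code of your own. Each camera call takes 0.05 s, during which the arm holds its last target. There are 200 camera calls.

### The job

Change the battery of the cordless jar opener: press its red catch so that the spent (red-topped) pack pops loose, draw that pack out along the rail and set it flat in the empty charging cradle. Then take the fresh (green-topped) pack from the other cradle, lay it on the open deck at the mouth of the rail and slide it along the rail until the catch clicks up behind it and holds it. Leave everything else on the cart as it stands.

Things in the scene. Friction and masses are not known exactly. Their poses are not given: they have to be found in the camera images.
- opener: Cordless jar opener, fixed. Grey base 92 mm wide; flat deck 20 mm above the cart top with the battery rail along the opener's own x: +x is the way in, to the white housing (face at x=76 mm, 64 high, disk on top to 78). Origin: cart-top height, rail centre line, near the rear (-x) edge of a seated pack; z up. The open deck begins at x=-120 mm.
- rail_mouth (a point): Mouth of the rail: on the deck, centre line, opener x=-35 mm. From here to the housing two side walls, 63 mm apart (79 over their outsides), carry inward lips, 52 mm apart, underside 8.5 and top 13.5 mm above the deck; they hold the pack's foot down, so packs enter and leave only along x. Before the mouth, to x=-74, guides 8 mm high flare to about 70 mm apart.
- rail_load (a point): Point on the deck (20 mm above the cart top), centre line, opener x=-80 mm. A pack laid flat here, long side along the rail, lies just clear of the mouth; no lips above it. Same axes as the opener.
- rail_home (a point): Where the origin of a seated, clicked pack is: on the deck, centre line, opener x=+33 mm (+-2). When pushed in, a pack must just pass it (aim for x=+34 to 38) for the catch to rise behind it; at x=+40 it meets the housing. Let go, it settles back against the tooth.
- catch (a joint): Spring catch (m): 0 up, 0.010 fully down; spring 1.4 to 3 N. Its steel tooth, 20 mm wide, stands 7 mm above the deck mid-rail; the upright face at opener x=-2 mm stops a seated pack's rear lower edge. Its ramp (from x=-20) lets a pack slid in press it down by itself; it springs up behind the pack. It stays down while a pack lies over it.
- catch_pad (a point): Centre of the top of the catch's red press pad, 34 x 34 mm, level, 40 mm above the cart top when up; 68 mm from the rail's centre line on the opener's -y side, at x=-4 mm. Moves straight down with the catch. Pressing it 8 to 10 mm down (about 3 to 7 N while a pack leans on the tooth) frees a seated pack; keep it down half a second.
- ejector (a joint): Orange spring plunger in the housing face (m), pushes packs out to -x: about 0.002 with a pack seated, 0.030 fully out; 7 N pushed in, 4 N out. When the catch is pressed it drives the pack out by 28 mm or somewhat more, not off the rail. A fresh pack is pushed in against it and the catch's ramp: about 12 to 20 N at the end.
- spent_pack: Spent battery pack, black, red top; loose, 0.2 to 0.4 kg. 70 mm long (x), 54 high; foot 60 mm wide (y) and 6 thick, body above it 48 wide. Origin: centre of the underside, z up. Ends alike: either may go first. Starts locked in the rail, x along it. Grip it across the 48 mm, above the rail's lips.
- fresh_pack: Fresh battery pack, black with a green top; same shape and same conventions as the spent one. Starts flat in the full charging cradle, its x along the cradle's x within about 0.05 rad.
- cradle_full: White charging cradle in which the fresh pack starts, fixed, 100 x 90 mm outside; origin under its centre, x along its long side. Flat floor 12 mm above the cart top, rim to 22 mm; inner space 86 x 78 mm. It may stand on either side of the opener.
- cradle_empty: Identical charging cradle that starts empty (brass contacts seen on its floor), on the other side of the opener. Same measures and axes. Destination of the spent pack: flat on the floor within the rim, best with its long side along the cradle's x.
- cradle_empty_in (a point): Centre of the empty cradle's floor, 12 mm above the cart top, where the underside of the spent pack belongs.
- jar_low: Lower of two stacked glass jars, 84 mm across, 110 mm high, to the right of the opener's housing; leave alone. Origin under its centre.
- jar_top: Upper stacked glass jar, same size; leave alone.
- scraper: Red plastic dough scraper, about 82 x 120 mm, 12 mm thick at its grip edge, lying flat left of the opener's housing; leave alone.
- banneton: Wooden proofing basket, 200 mm across, 75 mm high, at the left side; leave alone.
- mug: Blue mug, 80 mm across, 90 mm high, at the right side; leave alone.
- spoon: Wooden spoon, 220 mm long, lying between the right-hand cradle and the mug, along x; leave alone.
- jar_lid: Loose brass-coloured jar lid, 72 mm across, 14 mm thick, lying near left; leave alone.
There are look-alikes about, which are no part of the job. What is shaped like the fresh_pack but yellow is not meant.

How it is judged (in metres and radians):
On the way, in this order (a step that is already met when the one before it is completed fails the run):
1. the catch has been pressed and the spent pack has come loose along the rail (x of spent_pack in the frame of opener below 0.012 m and z of spent_pack in the frame of opener below 0.03 m), for 0.1 s.
2. the spent pack lies flat in the empty cradle, let go (horizontal distance between spent_pack and cradle_empty_in below 0.018 m and z of spent_pack in the frame of cradle_empty between 0.008 and 0.0155 m and angle between spent_pack's own z axis and vertical below 0.06 rad and linear speed of spent_pack below 0.02 m/s and contact force between the fingers and spent_pack below 0.2 N), for 0.2 s.
3. the fresh pack is home in the rail and the catch has sprung up behind it (x of fresh_pack in the frame of opener between 0.0285 and 0.0395 m and y of fresh_pack in the frame of opener between -0.005 and 0.005 m and z of fresh_pack in the frame of opener between 0.016 and 0.025 m and value of joint catch below 0.0025 m and linear speed of fresh_pack below 0.02 m/s), for 0.2 s.
At the end, for the whole second after the job is handed in: The spent pack lies flat in the once-empty cradle (within 18 mm of its middle, on the floor within 4 mm, tilt under 0.06 rad); the fresh pack's origin is 28.5 to 39.5 mm inwards of the opener's, within 5 mm of the centre line, catch up (under 2.5 mm); both at rest (all of step 3 and horizontal distance between spent_pack and cradle_empty_in below 0.018 m and z of spent_pack in the frame of cradle_empty between 0.008 and 0.0155 m and angle between spent_pack's own z axis and vertical below 0.06 rad and linear speed of spent_pack below 0.02 m/s); the robot touches nothing.
It fails at once if a jar of the stack was moved more than 25 mm or tipped (distance of any of jar_low, jar_top from where it was at the start of the episode above 0.025 m or angle between any of jar_low, jar_top's own z axis and vertical above 0.3 rad).
It fails at once if the scraper, spoon or jar lid was moved more than 25 mm (distance of any of scraper, spoon, jar_lid from where it was at the start of the episode above 0.025 m).
It fails at once if the basket or mug was moved more than 25 mm (distance of any of banneton, mug from where it was at the start of the episode above 0.025 m).
It also fails if it takes over 72 s, if anything falls off the work surface, if the arm or the gripper's body presses on something with over 40 N, if the wrist force passes 120 N, or if a joint passes its speed limit or range.

## Working session

There is one attempt and no reset: what is moved stays moved. The work goes in short steps, Python scripts to look and compute and a tool call to move; the robot and the scene stay as the last step left them, time stands still between calls to the robot, and variables do not carry over. Pictures are saved under pics/ and viewed, at most 10 in all, crops included, and the job is handed in when it is done.

Besides the shell and the picture viewer there is one more tool, called after ">>>" by a JSON object that holds its "method" and its "body", one argument or row to a line. drive_tool: Moves the arm, as the interface text tells. Its arguments: {"type":"object","properties":{"moves":{"type":"array","items":{"type":"array","items":{"type":"number","minimum":-1,"maximum":1}}},"grip_force":{"type":"number"}},"required":["moves"]}

```bash
ls; mkdir -p pics
cat > h.py <<'E'
import numpy as np, cv2
from rig import readout, vision, robot
from scipy.spatial.transform import Rotation as R
def cam(n):
    s=readout.observe(); c=vision.read_camera(n)
    if 'extrinsics' in c: c['E']=np.array(c['extrinsics'])
    else:
        T=np.eye(4); T[:3,:3]=R.from_euler('xyz',s['tool_rot'],degrees=True).as_matrix(); T[:3,3]=s['position']; c['E']=T@np.array(c['mount'])
    c['f']=c['frame'].shape[0]/2/np.tan(np.radians(c['fov_y']/2)); return c
def slopes(c,uv):
    p=(np.atleast_2d(uv).astype(float)-[c['cx'],c['cy']])/c['f']; q=p.copy()
    for _ in range(20): q=p/(1+c['k1']*(q**2).sum(1,keepdims=True))
    return q
def plane(c,uv,z):   # ray onto height z
    q=slopes(c,uv); d=np.c_[q[:,0],-q[:,1],-np.ones(len(q))]@c['E'][:3,:3].T; o=c['E'][:3,3]
    return o+d*((z-o[2])/d[:,2])[:,None]
def cloud(c):
    h,w=c['range_z'].shape; v,u=np.mgrid[:h,:w]; q=slopes(c,np.c_[u.ravel(),v.ravel()]); r=c['range_z'].ravel()[:,None]
    P=np.c_[q[:,0],-q[:,1],-np.ones(len(q))]*r; return (P@c['E'][:3,:3].T+c['E'][:3,3]).reshape(h,w,3)
def save(c,n): cv2.imwrite('pics/'+n,c['frame'][:,:,::-1])
E
python3 - <<'E'
from h import *
for n in('top','side'):
    c=cam(n); save(c,n+'0.png'); np.savez(n+'0.npz',**{k:v for k,v in c.items()}); print(n,c['E'].round(3).tolist(),c['f'],c['k1'])
print(readout.observe(), robot.hold_point_z)
E
```

```text
pics
top [[-0.004, 0.981, -0.193, 0.166], [-1.0, -0.003, 0.005, -0.005], [0.004, 0.193, 0.981, 1.887], [0.0, 0.0, 0.0, 1.0]] 494.76652181024104 0.010342322102699426
side [[-0.796, 0.32, -0.514, -0.197], [-0.606, -0.415, 0.679, 0.923], [0.004, 0.852, 0.524, 0.813], [0.0, 0.0, 0.0, 1.0]] 435.3762107595861 -0.05546070346884953
{'t': 0.1, 'joint_pos': array([-7.89604281e+01,  5.03555838e+00,  7.86128184e+01,  6.02563352e-04,
        9.64629115e+01, -5.90673768e+00]), 'dq': array([ 0.00889905, -0.11317741, -0.17091951, -0.01997059, -0.01538158,
       -0.01726793]), 'tau': array([ 2.63321308e-03, -3.41251194e+01, -3.03301978e+01,  7.20780459e-02,
        3.03666014e-02, -9.29502994e-05]), 'position': array([ 0.16022335, -0.52564831,  0.20444362]), 'tool_rot': array([-1.79889364e+02, -1.20483027e-02,  1.69463652e+01]), 'contact_force': array([0.57221583, 0.90846381, 0.28070058]), 'wrist_torque': array([0.0329756 , 0.00333643, 0.04157231]), 'grip_force': 0.0, 'opening': 0.09428518051181127} 0.0188
```

View pics/top0.png

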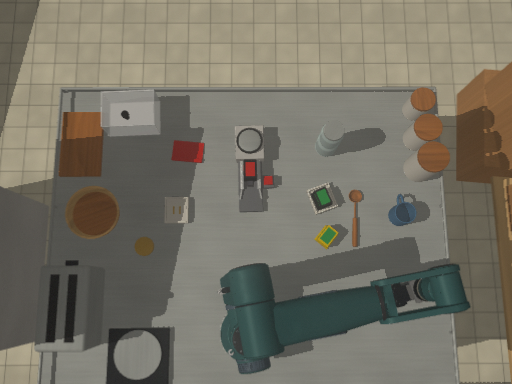

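Top view: opener at about (250,180) with spent pack (250,170) and red pad (268,181). Full cradle with the green pack is at (322,197), the yellow decoy at (327,236), and the empty cradle at (177,209).

```bash
cat > m.py <<'E'
from h import *
c=dict(np.load('top0.npz')); c['f']=float(c['f'])
P=cloud(c); hsv=cv2.cvtColor(c['frame'],cv2.COLOR_RGB2HSV)
H,S,V=[hsv[:,:,i].astype(int) for i in range(3)]
red=((H<8)|(H>172))&(S>150)&(V>80); green=(H>45)&(H<85)&(S>120)&(V>60)
def comp(m,name,box):
    k=np.zeros_like(m,np.uint8); u0,v0,u1,v1=box; k[v0:v1,u0:u1]=m[v0:v1,u0:u1]
    n,l,st,ce=cv2.connectedComponentsWithStats(k)
    for i in range(1,n):
        if st[i,4]<15: continue
        ys,xs=np.where(l==i); z=np.median(P[ys,xs,2])
        r=cv2.minAreaRect(np.c_[xs,ys].astype(np.float32)); b=plane(c,cv2.boxPoints(r),z)
        print(name,'px',ce[i].round(1),st[i,4],'z %.3f'%z,'ctr',plane(c,[ce[i]],z)[0].round(4),'sides',np.linalg.norm(np.diff(b,axis=0),axis=1)[:2].round(3),'angs',[round(float(np.degrees(np.arctan2(*(b[j+1]-b[j])[1::-1]))),1) for j in(0,1)])
comp(red,'red',(150,120,300,240)); comp(green,'green',(290,170,350,260))
white=(S<60)&(V>150)
Z=P[:,:,2]
for nm,(u0,v0,u1,v1),zl,zh in [('empty',(155,185,200,235),.012,.03),('full',(295,170,350,225),.014,.03),('housing',(225,115,275,165),.055,.07),('deck',(225,155,275,220),.013,.028),('walls',(225,150,275,205),.029,.036)]:
    k=np.zeros(Z.shape,bool); k[v0:v1,u0:u1]=True; k&=(Z>zl)&(Z<zh)
    ys,xs=np.where(k); p=P[ys,xs]; r=cv2.minAreaRect(p[:,:2].astype(np.float32)); print(nm,len(p),'z',np.median(p[:,2]).round(4),'ctr',np.round(r[0],4),'size',np.round(r[1],3),'ang',round(r[2],1))
E
python3 m.py
```

```text
red px [187.5 151.3] 566 z 0.006 ctr [0.6898 0.2395 0.0062] sides [0.078 0.119] angs [-3.5, -95.5]
red px [250.  168.5] 126 z 0.075 ctr [ 0.603  -0.0059  0.0746] sides [0.03 0.05] angs [-90.2, 179.7]
red px [267.6 180. ] 71 z 0.041 ctr [ 0.5656 -0.0728  0.0408] sides [0.031 0.031] angs [-0.5, -90.2]
green px [323.1 196.4] 123 z 0.067 ctr [ 0.4968 -0.2789  0.0666] sides [0.034 0.05 ] angs [-63.5, -155.4]
green px [327.7 235.4] 128 z 0.055 ctr [ 0.352  -0.2932  0.055 ] sides [0.052 0.033] angs [-39.8, -129.6]
empty 419 z 0.017 ctr [0.4616 0.2922] size [0.179 0.131] ang 5.2
full 248 z 0.0205 ctr [ 0.5141 -0.2788] size [0.18  0.215] ang 7.7
housing 462 z 0.0637 ctr [ 0.7013 -0.0023] size [0.108 0.158] ang 89.7
deck 727 z 0.0203 ctr [0.5508 0.0014] size [0.174 0.225] ang 65.2
walls 162 z 0.0324 ctr [ 0.5827 -0.0242] size [0.198 0.132] ang 6.0
```

```bash
python3 -c "
import cv2,numpy as np
a=cv2.imread('pics/top0.png')[115:255,155:355]; cv2.imwrite('pics/topc.png',cv2.resize(a,(800,560),interpolation=2))"
```

```text
(no output)
```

View pics/topc.png

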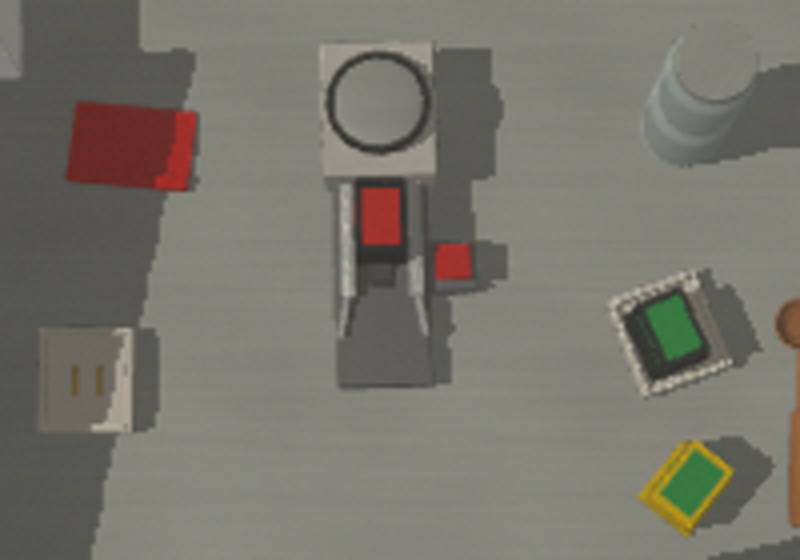

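>>> {"method": "drive_tool", "body": {
  "moves": [
    [0,0,0,0.85,-1],
    [0,0,0,0.85,-1],
    [0,0,0,0.85,-1],
    [0,0,0,0.85,-1],
    [0,0,0,0,-1]
  ],
  "grip_force": 20
}}

```text
t: 0.6
position: [0.1603, -0.5258, 0.2048]
tool_rot: [-179.9, 0.0, -0.0]
contact_force: [-0.9, 0.1, -0.2]
opening: 0.0571
grip_force: 0.0
```

Run:
```python
from h import *
c=dict(np.load('top0.npz')); c['f']=float(c['f'])
# empty cradle rim outline: bright vs cart; corners from crop
k=np.array([[40,328],[133,328],[133,432],[38,432]])/4+[155,115]-.4
b=plane(c,k,.022); print(b.round(4).tolist(), b.mean(0)); print(np.linalg.norm(np.diff(b,axis=0),axis=1))
k=np.array([[338,385],[432,385]])/4+[155,115]-.4; print('deck rear',plane(c,k,.02).round(4).tolist())
k=np.array([[322,176],[434,177],[434,44],[320,44]])/4+[155,115]-.4; print('housing',plane(c,k,.064).round(4).tolist())
```

```text
[[0.506, 0.3212, 0.022], [0.5058, 0.2323, 0.022], [0.4056, 0.2302, 0.022], [0.4059, 0.3201, 0.022]] [0.45583733 0.27596779 0.022     ]
[0.08889216 0.10015365 0.08987626]
deck rear [[0.4503, 0.0361, 0.02], [0.45, -0.0535, 0.02]]
housing [[0.6444, 0.0506, 0.064], [0.6431, -0.0558, 0.064], [0.7752, -0.0569, 0.064], [0.7755, 0.0529, 0.064]]
```

>>> {"method": "drive_tool", "body": {
  "moves": [
    [0.85,-0.95,0,0,-1],
    [0.85,-0.95,0,0,-1],
    [0.85,-0.95,0,0,-1],
    [0.85,-0.95,0,0,-1],
    [0.85,-0.95,0,0,-1],
    [0.85,-0.95,0,0,-1],
    [0.85,-0.95,0,0,-1],
    [0.85,-0.95,0,0,-1],
    [0.85,-0.95,0,0,-1],
    [0.85,-0.95,0,0,-1],
    [0.85,-0.95,0,0,-1],
    [0.85,-0.95,0,0,-1]
  ]
}}

```text
t: 1.8
position: [0.4162, -0.2402, 0.2053]
tool_rot: [-180.0, 0.0, 0.1]
contact_force: [1.3, -0.2, -0.2]
opening: 0.0008
grip_force: 0.0
```

>>> {"method": "drive_tool", "body": {
  "moves": [
    [0.85,-0.95,0,0,-1],
    [0.85,-0.95,0,0,-1],
    [0.85,-0.95,0,0,-1],
    [0.85,-0.95,0,0,-1],
    [0.85,-0.95,0,0,-1],
    [0.85,-0.95,0,0,-1],
    [0.9,-0.95,0,0,-1],
    [0,0,0,0,-1],
    [0,0,0,0,-1]
  ]
}}

```text
t: 2.7
position: [0.5656, -0.0749, 0.2048]
tool_rot: [180.0, 0.1, 0.1]
contact_force: [0.2, -1.0, 0.1]
opening: 0.0005
grip_force: 0.0
```

```bash
cat > w.py <<'E'
from h import *
import sys
c=cam('wrist'); save(c,sys.argv[1]+'.png'); P=cloud(c); hsv=cv2.cvtColor(c['frame'],cv2.COLOR_RGB2HSV)
H,S,V=[hsv[:,:,i].astype(int) for i in range(3)]
masks=dict(red=((H<8)|(H>172))&(S>120)&(V>60),green=(H>45)&(H<85)&(S>100)&(V>40))
print('pos',readout.observe()['position'].round(4),readout.observe()['tool_rot'].round(2),'camz',c['E'][:3,3].round(3))
for n,m in masks.items():
    k,l,st,ce=cv2.connectedComponentsWithStats(m.astype(np.uint8))
    for i in range(1,k):
        if st[i,4]<250: continue
        ys,xs=np.where(l==i); z=np.median(P[ys,xs,2])
        r=cv2.minAreaRect(plane(c,np.c_[xs,ys],z)[:,:2].astype(np.float32))
        print(n,'px',ce[i].round(),st[i,:4],'z %.4f'%z,'ctr',np.round(r[0],4),'size',np.round(r[1],4),'ang %.1f'%r[2])
E
python3 w.py w1
```

```text
pos [ 0.5653 -0.0755  0.2051] [1.7998e+02 7.0000e-02 0.0000e+00] camz [ 0.636 -0.074  0.384]
red px [28. 82.] [ 0 48 57 69] z 0.0051 ctr [0.6876 0.2174] size [0.0798 0.0821] ang 84.5
red px [189. 153.] [170 128  38  52] z 0.0748 ctr [ 0.6017 -0.0048] size [0.0553 0.037 ] ang 1.1
red px [253. 179.] [239 166  28  28] z 0.0400 ctr [ 0.5667 -0.0732] size [0.0334 0.0331] ang 0.0
green px [422. 242.] [403 217  39  50] z 0.0671 ctr [ 0.4957 -0.2781] size [0.056  0.0374] ang 21.9
green px [411. 334.] [389 316  44  38] z 0.0552 ctr [ 0.3514 -0.2931] size [0.0361 0.0532] ang 50.9
```

View pics/w1.png

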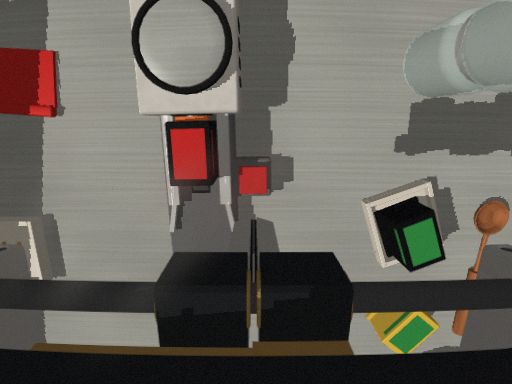

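The wrist view shows the pad at (253,179), the spent pack at (189,153) and the fresh pack at (422,242). Positions agree with the top view.

>>> {"method": "drive_tool", "body": {
  "moves": [
    [0,0,1,0,-1],
    [0,0,1,0,-1],
    [0,0,1,0,-1],
    [0,0,1,0,-1],
    [0,0,1,0,-1],
    [0,0,0.9,0,-1],
    [0,0,0.4,0,-1],
    [0,0,0.3,0,-1],
    [0,0,0.3,0,-1],
    [0,0,0.1,0,-1],
    [0,0,0,0,-1]
  ]
}}

```text
t: 3.85
position: [0.566, -0.0758, 0.0313]
tool_rot: [179.9, -0.1, -0.1]
contact_force: [-2.0, -0.5, 2.5]
opening: 0.0003
grip_force: 1.2
```

>>> {"method": "drive_tool", "body": {
  "moves": [
    [0,0,0,0,-1],
    [0,0,0,0,-1],
    [0,0,0,0,-1],
    [0,0,0,0,-1],
    [0,0,0,0,-1]
  ]
}}

```text
t: 4.35
position: [0.5664, -0.0756, 0.0309]
tool_rot: [180.0, -0.1, -0.0]
contact_force: [-0.4, -1.3, 2.9]
opening: 0.0007
grip_force: 1.2
```

```bash
python3 w.py w2
```

```text
pos [ 0.5664 -0.0755  0.0308] [ 1.7996e+02 -9.0000e-02 -5.0000e-02] camz [ 0.636 -0.075  0.21 ]
red px [168. 227.] [163 197  11  63] z 0.0668 ctr [ 0.5813 -0.0295] size [0.035  0.0028] ang 1.0
red px [118. 240.] [ 76 198  84  85] z 0.0749 ctr [ 0.5775 -0.0074] size [0.0418 0.046 ] ang 89.8
red px [250. 215.] [225 204  53  45] z 0.0305 ctr [ 0.5693 -0.0735] size [0.0304 0.0339] ang 1.4
```

>>> {"method": "drive_tool", "body": {
  "moves": [
    [0,0,-1,0,-1],
    [0,0,-1,0,-1],
    [0,0,-1,0,-1],
    [0,0,-1,0,-1],
    [0,-0.7,-0.4,0,0.5],
    [0,-0.7,0,0,0.5],
    [0,-0.7,0,0,0.5],
    [0,-0.7,0,0,0.5],
    [0,0,0,0,0.5],
    [0,0,0,0,0.5]
  ]
}}

```text
t: 5.4
position: [0.5657, -0.005, 0.1399]
tool_rot: [-180.0, 0.0, 0.0]
contact_force: [-0.6, -0.2, -0.4]
opening: 0.0451
grip_force: 0.0
```

```bash
python3 w.py w3
```

```text
pos [ 0.5657 -0.0055  0.14  ] [ 1.7999e+02  3.0000e-02 -5.0000e-02] camz [ 0.636 -0.004  0.319]
red px [39. 72.] [ 0 30 80 86] z 0.0051 ctr [0.6882 0.2235] size [0.0916 0.0823] ang 84.3
red px [255. 195.] [233 165  43  62] z 0.0749 ctr [ 0.5722 -0.0049] size [0.0548 0.0364] ang 1.0
red px [320. 191.] [304 174  35  34] z 0.0330 ctr [ 0.5668 -0.073 ] size [0.0348 0.0346] ang 1.1
```

View pics/w3.png

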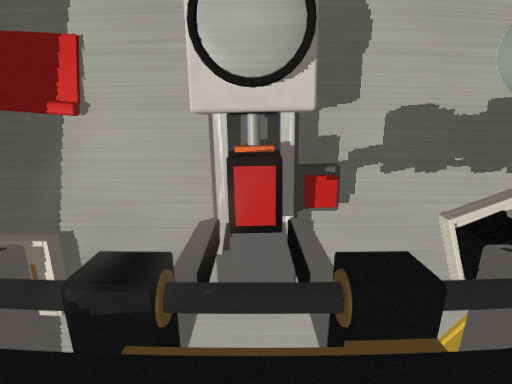

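>>> {"method": "drive_tool", "body": {
  "moves": [
    [0.25,0,0,0,0.5],
    [0,0,0,0,0.5],
    [0,0,0.8,0,0.5],
    [0,0,0.8,0,0.5],
    [0,0,0.8,0,0.5],
    [0,0,0.8,0,0.5],
    [0,0,0.8,0,0.5],
    [0,0,0,0,0.5],
    [0,0,0,0,-1],
    [0,0,0,0,-1],
    [0,0,0,0,-1],
    [0,0,0,0,-1]
  ],
  "grip_force": 25
}}

```text
t: 6.65
position: [0.5732, -0.0058, 0.0421]
tool_rot: [179.9, -0.2, -0.1]
contact_force: [-0.1, -1.6, 2.7]
opening: 0.048
grip_force: 24.9
```

>>> {"method": "drive_tool", "body": {
  "moves": [
    [-0.3,0,0,0,-1],
    [-0.5,0,0,0,-1],
    [-0.5,0,0,0,-1],
    [-0.5,0,0,0,-1],
    [-0.5,0,0,0,-1],
    [-0.5,0,0,0,-1],
    [-0.5,0,0,0,-1],
    [-0.4,0,0,0,-1],
    [0,0,0,0,-1],
    [0,0,0,0,-1]
  ]
}}

```text
t: 7.65
position: [0.4789, -0.005, 0.042]
tool_rot: [-180.0, -0.0, -0.0]
contact_force: [-1.9, -0.0, 9.7]
opening: 0.0477
grip_force: 24.9
```

>>> {"method": "drive_tool", "body": {
  "moves": [
    [0,0,-0.5,0,-1],
    [0,0,-0.8,0,-1],
    [0,0,-0.8,0,-1],
    [0,0,-0.5,0,-1],
    [0,-0.5,0,0,-1],
    [-0.1,-0.8,0,0,-1],
    [-0.1,-0.8,0,0,-1],
    [-0.1,-0.8,0,0,-1],
    [-0.1,-0.8,0,0,-1],
    [-0.1,-0.8,0,0,-1],
    [-0.1,-0.8,0,0,-1],
    [-0.1,-0.8,0,0,-1]
  ]
}}

```text
t: 8.85
position: [0.46, 0.1488, 0.1034]
tool_rot: [180.0, 0.3, -0.0]
contact_force: [0.4, -0.9, -2.7]
opening: 0.048
grip_force: 24.9
```

```bash
python3 w.py w4
```

```text
pos [0.4595 0.1518 0.1034] [-1.7981e+02  2.9000e-01  1.1000e-01] camz [0.531 0.15  0.282]
red px [504.  82.] [493  59  19  43] z 0.0393 ctr [ 0.5648 -0.0567] size [0.0346 0.0163] ang 10.3
red px [253. 244.] [219 206  68  77] z 0.1362 ctr [0.464 0.15 ] size [0.0453 0.0364] ang 0.9
```

View pics/w4.png

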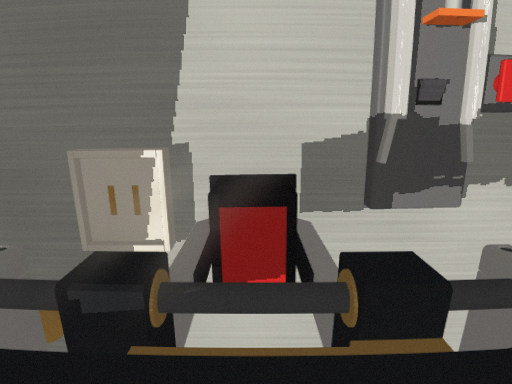

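Run:
```python
from h import *
c=cam('wrist'); P=cloud(c); Z=P[:,:,2]
k=np.zeros(Z.shape,bool); k[130:300,40:200]=True; k&=(Z>.017)&(Z<.027)
p=P[k]; r=cv2.minAreaRect(p[:,:2].astype(np.float32)); print(len(p),np.median(p[:,2]),r)
print(plane(c,[[68,151],[169,149],[172,248],[83,249]],.022).round(4))
print(plane(c,[[80,158],[162,156],[164,240],[90,241]],.013).round(4))
```

```text
2902 0.02179544519244528 ((0.45565173029899597, 0.2765740752220154), (0.10070590674877167, 0.0908813551068306), 0.48770037293434143)
[[0.5041 0.3234 0.022 ]
 [0.5053 0.229  0.022 ]
 [0.4085 0.233  0.022 ]
 [0.4063 0.3237 0.022 ]]
[[0.4964 0.3184 0.013 ]
 [0.4979 0.2387 0.013 ]
 [0.413  0.2433 0.013 ]
 [0.4111 0.3207 0.013 ]]
```

>>> {"method": "drive_tool", "body": {
  "moves": [
    [0,-0.8,0,0,-1],
    [0,-0.8,0,0,-1],
    [-0.1,-0.8,0,0,-1],
    [0,-0.8,0,0,-1],
    [0,-0.8,0,0,-1],
    [0,-0.6,0,0,-1],
    [0,-0.4,0,0,-1],
    [0,0,0.5,0,-1],
    [0,0,0.6,0,-1],
    [0,0,0,0,-1],
    [0,0,0,0,-1],
    [0,0,0,0,-1]
  ]
}}

```text
t: 10.15
position: [0.4601, 0.2719, 0.0781]
tool_rot: [180.0, -0.0, -0.1]
contact_force: [-0.0, -0.0, -2.5]
opening: 0.0478
grip_force: 24.9
```

>>> {"method": "drive_tool", "body": {
  "moves": [
    [-0.15,-0.19,0.4,0,-1],
    [0,0,0.5,0,-1],
    [0,0,0.4,0,-1],
    [0,0,0.2,0,-1],
    [0,0,0.15,0,-1],
    [0,0,0.08,0,-1],
    [0,0,0,0,-1],
    [0,0,0,0,-1]
  ]
}}

```text
t: 10.95
position: [0.4565, 0.2772, 0.0351]
tool_rot: [-180.0, -0.1, -0.1]
contact_force: [-0.4, -1.0, -3.0]
opening: 0.0483
grip_force: 24.9
```

Still hanging (-3 N); lower a little more, then release.

>>> {"method": "drive_tool", "body": {
  "moves": [
    [0,0,0.06,0,-1],
    [0,0,0.05,0,-1],
    [0,0,0,0,-1],
    [0,0,0,0,-1]
  ]
}}

```text
t: 11.35
position: [0.4566, 0.2774, 0.0341]
tool_rot: [-180.0, -0.1, -0.0]
contact_force: [-2.7, -1.5, 5.5]
opening: 0.0477
grip_force: 24.9
```

>>> {"method": "drive_tool", "body": {
  "moves": [
    [0,0,0,0,0.6],
    [0,0,0,0,0.6],
    [0,0,0,0,0.6],
    [0,0,0,0,0.6],
    [0,0,-0.4,0,0.6],
    [0,0,-0.8,0,0.6],
    [0,0,-1,0,0.6],
    [0,0,-1,0,0.6],
    [0,0,-1,0,0.6],
    [0,0,-1,0,0.6],
    [0,0,0,0,0.6],
    [0,0,0,0,0.6]
  ]
}}

```text
t: 12.55
position: [0.4563, 0.2772, 0.1623]
tool_rot: [-180.0, -0.1, -0.1]
contact_force: [0.3, 0.6, 0.5]
opening: 0.0752
grip_force: 0.0
```

```bash
python3 w.py w5
```

```text
pos [0.4556 0.2769 0.1609] [ 1.7996e+02  8.0000e-02 -6.0000e-02] camz [0.526 0.278 0.342]
red px [308.   3.] [245   0  99  11] z 0.0098 ctr [0.6459 0.2353] size [0.0098 0.1022] ang 0.5
red px [253. 195.] [234 168  39  55] z 0.0669 ctr [0.4556 0.2786] size [0.037  0.0548] ang 89.9
```

>>> {"method": "drive_tool", "body": {
  "moves": [
    [0.1,0.6,0,0,0.6],
    [0.1,1,0,0,0.6],
    [0.1,1,0,0,0.6],
    [0.1,1,0,0,0.6],
    [0.1,1,0,0,0.6],
    [0.1,1,0,0,0.6],
    [0.1,1,0,0,0.6],
    [0.1,1,0,0,0.6],
    [0.1,1,0,0,0.6],
    [0.1,1,0,0,0.6],
    [0.1,1,0,0,0.6],
    [0.1,1,0,0,0.6]
  ]
}}

```text
t: 13.8
position: [0.4845, -0.0148, 0.1602]
tool_rot: [180.0, 0.2, -0.1]
contact_force: [-0.8, 0.4, -0.6]
opening: 0.075
grip_force: 0.0
```

>>> {"method": "drive_tool", "body": {
  "moves": [
    [0.1,1,0,0,0.6],
    [0.1,1,0,0,0.6],
    [0.1,1,0,0,0.6],
    [0.1,1,0,0,0.6],
    [0,1,0,0,0.6],
    [0,1,0,0,0.6],
    [0,1,0,0,0.6],
    [0,1,0,0,0.6],
    [0,1,0,0,0.6],
    [0,1,0,0,0.6],
    [0,0.6,0,0,0.6]
  ]
}}

```text
t: 14.9
position: [0.4939, -0.2798, 0.1601]
tool_rot: [-179.9, 0.2, -0.2]
contact_force: [1.2, 0.8, 0.3]
opening: 0.075
grip_force: 0.0
```

>>> {"method": "drive_tool", "body": {
  "moves": [
    [0,0,0,-0.9,0.6],
    [0,0,0,-0.9,0.6],
    [0,0,0,-0.9,0.6],
    [0,0,0,-0.9,0.6],
    [0,0,0,-0.9,0.6],
    [0,0,0,0,0.6],
    [0,0,0,0,0.6]
  ]
}}

```text
t: 15.6
position: [0.495, -0.2778, 0.1612]
tool_rot: [-179.9, 0.0, 22.4]
contact_force: [-0.1, -0.7, 1.0]
opening: 0.0753
grip_force: 0.0
```

```bash
python3 w.py w6
```

```text
pos [ 0.4951 -0.2779  0.1614] [-1.7995e+02  4.0000e-02  2.2370e+01] camz [ 0.56 -0.25  0.34]
red px [90. 47.] [70 24 42 46] z 0.0399 ctr [ 0.5662 -0.0749] size [0.0343 0.0361] ang 0.7
green px [255. 194.] [236 168  39  54] z 0.0669 ctr [ 0.4956 -0.2784] size [0.0535 0.0367] ang 22.3
green px [215. 319.] [196 313  48  18] z 0.0552 ctr [ 0.3466 -0.2955] size [0.0261 0.0481] ang 50.3
```

View pics/w6.png

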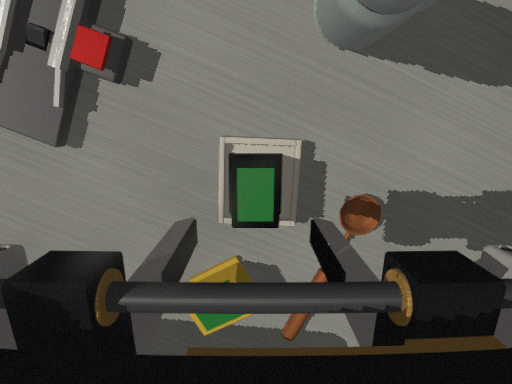

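Green pack lies at (255,194), aligned with the tool; descend and grip.

>>> {"method": "drive_tool", "body": {
  "moves": [
    [0,0,0.8,0,0.6],
    [0,0,1,0,0.6],
    [0,0,1,0,0.6],
    [0,0,0.9,0,0.6],
    [0,0,0.7,0,0.6],
    [0,0,0.6,0,0.6],
    [0,0,0,0,0.6],
    [0,0,0,0,-1],
    [0,0,0,0,-1],
    [0,0,0,0,-1],
    [0,0,0,0,-1],
    [0,0,0,0,-1]
  ],
  "grip_force": 40
}}

```text
t: 16.85
position: [0.4964, -0.2787, 0.0382]
tool_rot: [179.9, -0.1, 22.4]
contact_force: [0.3, -2.0, 2.4]
opening: 0.0476
grip_force: 40.0
```

>>> {"method": "drive_tool", "body": {
  "moves": [
    [0,0,-0.5,0,-1],
    [0,0,-0.9,0,-1],
    [0,0,-0.9,0,-1],
    [0,0,-0.9,0,-1],
    [0,0,0,0.9,-1],
    [0,0,0,0.9,-1],
    [0,0,0,0.9,-1],
    [0,0,0,0.9,-1],
    [0,0,0,0.85,-1],
    [0,0,0,0,-1]
  ]
}}

```text
t: 17.85
position: [0.495, -0.2774, 0.1166]
tool_rot: [-179.9, 0.1, 0.2]
contact_force: [-0.5, -0.8, -3.5]
opening: 0.0477
grip_force: 40.0
```

>>> {"method": "drive_tool", "body": {
  "moves": [
    [-0.1,-0.6,0,0,-1],
    [-0.1,-1,0,0,-1],
    [-0.1,-1,0,0,-1],
    [-0.1,-1,0,0,-1],
    [-0.1,-1,0,0,-1],
    [0,-1,0,0,-1],
    [0,-1,0,0,-1],
    [0,-1,0,0,-1],
    [0,-1,0,0,-1],
    [0,-1,0,0,-1],
    [0,-0.9,0,0,-1],
    [0,-0.45,0,0,-1]
  ]
}}

```text
t: 19.05
position: [0.481, -0.0018, 0.1169]
tool_rot: [-179.9, 0.0, 0.4]
contact_force: [0.0, 0.0, -3.7]
opening: 0.0479
grip_force: 40.0
```

>>> {"method": "drive_tool", "body": {
  "moves": [
    [0,0,0,0,-1],
    [0,0,0,0,-1]
  ]
}}

```text
t: 19.25
position: [0.4819, -0.0045, 0.117]
tool_rot: [180.0, 0.0, 0.2]
contact_force: [0.1, 0.9, -3.9]
opening: 0.0475
grip_force: 40.0
```

```bash
python3 w.py w7
python3 - <<'E'
from h import *
c=cam('wrist'); P=cloud(c); Z=P[:,:,2]
# wall tops (z~.0335) ahead: midpoint per x slice
for x in (.56,.58,.60,.62,.635):
    k=(abs(P[:,:,0]-x)<.006)&(abs(Z-.0335)<.004)&(abs(P[:,:,1]+.005)<.046)
    y=P[:,:,1][k]; 
    if len(y): a=y[y>-.005];b=y[y<-.005]; print(x,len(y),np.percentile(a,[2,98]).round(4) if len(a) else 0,np.percentile(b,[2,98]).round(4) if len(b) else 0)
E
```

```text
pos [ 0.482  -0.0049  0.117 ] [1.7996e+02 1.0000e-02 1.9000e-01] camz [ 0.552 -0.003  0.296]
red px [29. 11.] [ 0  0 58 25] z 0.0105 ctr [0.6536 0.2059] size [0.058  0.0208] ang 86.7
red px [334. 105.] [314  85  42  41] z 0.0400 ctr [ 0.5661 -0.0727] size [0.0332 0.0347] ang 0.8
green px [253. 243.] [220 204  67  79] z 0.1458 ctr [ 0.4847 -0.0034] size [0.0476 0.0364] ang 0.2
0.56 431 [0.0203 0.0335] [-0.0443 -0.0318]
0.58 456 [0.0207 0.0338] [-0.0444 -0.0308]
0.6 484 [0.0213 0.0347] [-0.0436 -0.0307]
0.62 508 [0.0218 0.0352] [-0.0439 -0.0303]
0.635 510 [0.0223 0.0349] [-0.0433 -0.0301]
```

View pics/w7.png

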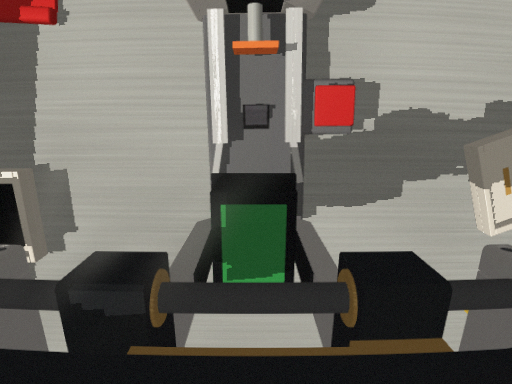

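>>> {"method": "drive_tool", "body": {
  "moves": [
    [0,0.11,0,-0.2,-1],
    [0,0,0.6,0,-1],
    [0,0,0.8,0,-1],
    [0,0,0.6,0,-1],
    [0,0,0.4,0,-1],
    [0,0,0.25,0,-1],
    [0,0,0.1,0,-1],
    [0,0,0,0,-1],
    [0,0,0,0,-1]
  ]
}}

```text
t: 20.25
position: [0.4828, -0.0071, 0.049]
tool_rot: [180.0, -0.1, 1.2]
contact_force: [-0.6, -0.2, -2.7]
opening: 0.0475
grip_force: 40.0
```

>>> {"method": "drive_tool", "body": {
  "moves": [
    [0,0,0.08,0,-1],
    [0,0,0.04,0,-1],
    [0,0,0,0,-1],
    [0,0,0,0,-1]
  ]
}}

```text
t: 20.65
position: [0.4827, -0.007, 0.0462]
tool_rot: [180.0, -0.1, 1.2]
contact_force: [-1.7, 0.2, 3.0]
opening: 0.0476
grip_force: 40.0
```

>>> {"method": "drive_tool", "body": {
  "moves": [
    [0.2,0,0,0,-1],
    [0.3,0,0,0,-1],
    [0.4,0,0,0,-1],
    [0.4,0,0,0,-1],
    [0.4,0,0,0,-1],
    [0.4,0,0,0,-1],
    [0.3,0,0,0,-1],
    [0,0,0,0,-1],
    [0,0,0,0,-1]
  ]
}}

```text
t: 21.55
position: [0.5426, -0.0059, 0.0462]
tool_rot: [180.0, -0.1, 1.2]
contact_force: [-2.5, -0.7, 5.7]
opening: 0.0479
grip_force: 40.0
```

>>> {"method": "drive_tool", "body": {
  "moves": [
    [0.3,0,0,0,-1],
    [0.3,0,0,0,-1],
    [0.3,0,0,0,-1],
    [0.3,0,0,0,-1],
    [0.3,0,0,0,-1],
    [0.3,0,0,0,-1],
    [0.3,0,0,0,-1],
    [0,0,0,0,-1],
    [0,0,0,0,-1]
  ],
  "grip_force": 55
}}

```text
t: 22.45
position: [0.589, -0.0049, 0.0466]
tool_rot: [180.0, 0.7, 1.2]
contact_force: [-17.4, -0.6, 16.0]
opening: 0.0476
grip_force: 55.0
```

>>> {"method": "drive_tool", "body": {
  "moves": [
    [0.2,0,0,0,-1],
    [0.2,0,0,0,-1],
    [0.2,0,0,0,-1],
    [0.1,0,0,0,-1],
    [0,0,0,0,-1],
    [0,0,0,0,-1]
  ]
}}

```text
t: 23.05
position: [0.6046, -0.0046, 0.0467]
tool_rot: [180.0, 1.0, 1.2]
contact_force: [-22.7, 0.1, 19.5]
opening: 0.0477
grip_force: 55.0
```

```bash
python3 w.py w8
```

```text
pos [ 0.6046 -0.0046  0.0467] [179.97   0.95   1.21] camz [ 0.678 -0.002  0.225]
red px [  8. 106.] [  0  48  20 111] z 0.0049 ctr [0.6838 0.1837] size [0.0161 0.0834] ang 79.8
green px [254. 243.] [221 204  66  79] z 0.0754 ctr [ 0.6078 -0.0035] size [0.0479 0.0365] ang 1.1
```

>>> {"method": "drive_tool", "body": {
  "moves": [
    [0.1,0,0,0,-1],
    [0,0,0,0,-1],
    [0,0,0,0,-1]
  ]
}}

```text
t: 23.4
position: [0.6067, -0.0045, 0.0467]
tool_rot: [180.0, 1.0, 1.2]
contact_force: [-23.4, -1.4, 19.2]
opening: 0.0475
grip_force: 55.0
```

Run:
```python
from h import *
for n in('side','top'):
    c=cam(n); save(c,n+'1.png'); P=cloud(c); f=c['frame'].astype(int); k=(f[:,:,0]>90)&(f[:,:,1]<70)&(abs(P[:,:,0]-.566)<.014)&(abs(P[:,:,1]+.073)<.014); print(n,k.sum(),np.median(P[k][:,2]) if k.any() else 0)
```

```text
side 44 0.03697773748154337
top 55 0.039027803224926494
```

Pad height reads about 0.039, so the catch is up. Ease off and release.

>>> {"method": "drive_tool", "body": {
  "moves": [
    [-0.15,0,0,0,-1],
    [-0.1,0,0,0,-1],
    [0,0,0,0,0.4],
    [0,0,0,0,0.4],
    [0,0,0,0,0.4],
    [0,0,0,0,0.4],
    [0,0,-0.4,0,0.4],
    [0,0,-0.8,0,0.4],
    [0,0,-1,0,0.4],
    [0,0,-1,0,0.4],
    [0,0,-1,0,0.4],
    [0,0,0,0,0.4]
  ]
}}

```text
t: 24.7
position: [0.6112, -0.0046, 0.1558]
tool_rot: [179.9, -0.6, 1.2]
contact_force: [0.5, 0.4, 0.7]
opening: 0.0652
grip_force: 0.0
```

```bash
python3 w.py w9
```

```text
pos [ 0.6099 -0.0045  0.153 ] [179.96  -0.32   1.2 ] camz [ 0.68  -0.002  0.336]
red px [ 47. 113.] [ 0 72 94 83] z 0.0051 ctr [0.6891 0.2356] size [0.1143 0.0828] ang 84.6
green px [253. 209.] [234 181  39  56] z 0.0750 ctr [ 0.6019 -0.0037] size [0.054  0.0366] ang 1.1
```

View pics/w9.png

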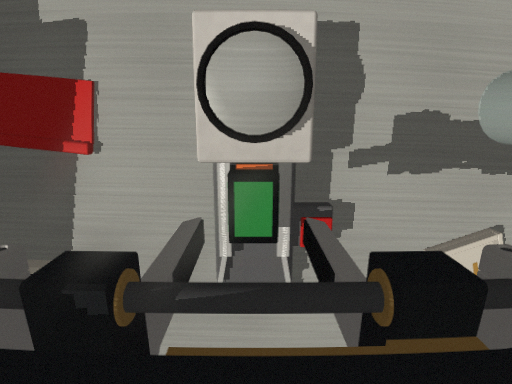

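The green pack sits at (253,209), the same position the spent pack had when locked. One last check of the pad and spent pack, then hand in.

Run:
```python
from h import *
ok=[]
for n in('side','top'):
    c=cam(n); P=cloud(c); f=c['frame'].astype(int)
    for nm,x,y in(('pad',.566,-.073),('spent',.4556,.277)):
        k=(f[:,:,0]>60)&(f[:,:,1]<70)&(f[:,:,0]>1.8*f[:,:,1])&(abs(P[:,:,0]-x)<.03)&(abs(P[:,:,1]-y)<.02)&(P[:,:,2]>.02)
        print(n,nm,k.sum(),np.median(P[k],0).round(4) if k.any() else 0)
        if nm=='pad' and k.any(): ok.append(np.median(P[k][:,2]))
if ok and max(ok)>.0365: print(robot.sign_off())
```

```text
side pad 65 [ 0.5612 -0.0699  0.0372]
side spent 201 [0.4548 0.2772 0.0648]
top pad 73 [ 0.5658 -0.0745  0.0409]
top spent 141 [0.4559 0.279  0.0673]
the job is handed in; nothing more can be done
None
```

The battery is changed and the job is handed in, with no verdict returned: the spent pack lies flat in the once-empty cradle, about 2 mm from its middle, and the fresh pack sits within 0.5 mm of where the spent one was locked, with the catch up and the gripper clear.

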